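Find the slack in a hand mill's crank and leave it in the middle

ROBOT

A 6-joint arm with a two-finger parallel gripper is mounted at the origin on a cart in front of the work surface, level with it; the furniture and walls round the work are solid. World frame = base frame: x ahead of the robot, y to its left, z up, the work surface at z = 0. Lengths are in m, angles in rad, forces in N, time in s.
With the tool pointing down it reaches from about 0.275 to 1 m from the base axis. Payload 8.4 kg.
Tool frame: the origin (TCP) lies on the centre line of the jaws, within the pads' length; the fingertips stand 22 mm ahead of it and the grasp point (between the pads) lies 3 mm ahead of it; z points along the fingers, y is the line along which they close (so a half turn about z gives the same grasp; the last joint's range is limited). The gripper opens to 85 mm and grips with 20 to 120 N. Pads are 22 mm wide; open, the fingers measure 114 mm over their backs; the gripper's body (76 mm by 85 mm) begins 54 mm behind the grasp point. The pads swing forward as they close: fully open they stand 13 mm farther back than shut.
Start: joints at [1.288, 0.353, 1.633, -0, 1.155, -0.002], TCP at [0.173, 0.601, 0.227] pointing down, gripper open.
Joint ranges: [-2.63, 2.63], [-0.92, 2.1], [0.06, 2.66], [-1.3, 4.44], [0, 2.69], [-3.02, 3.02]. Speed limits (rad/s): [2.22, 2.22, 2.79, 3.14, 3.14, 3.14].

INTERFACE

Orientations are given as a unit quaternion [x, y, z, w].
In Python, from station import r gives the robot as it stands.
- The arm moves only by the shell command python3 -m handwheel 'ROWS' [FORCE]. ROWS is JSON, a list of rows, each a list of 7 numbers: the turn, a rotation vector about the tool's x, y, z scaled (see below), then the shift along the tool's x, y, z scaled (see below), then the opening, from 0 (shut) to 1 (fully open). In form: [[rx, ry, rz, x, y, z, gripper], ...]. A call has 1 to 5 rows; each row is the pose to reach, as a shift and turn from the pose commanded when the call began, along the tool's axes at that moment; what a row does not reach only later rows make up. The controller multiplies each number of a shift by 300 mm and each number of a turn by 90 degrees. A row lasts 1/8 s, in which the tool goes at most 62.5 mm and 10.7 degrees, less where a joint would pass 70% of its speed; a pose out of reach is approached as far as the arm can. A call with a number of a shift or a turn outside -1 to 1 is refused whole. A call with a gripper value outside its range is refused whole. The fingers move at their own pace and stop on an object; FORCE is the grip in N (left out, the last holds). Time passes only in rows, so rows that repeat a pose let the fingers close. It gives the time, the measured TCP pose, the force, the opening and the grip force at its end, in the units of the state.
- r.read_state(): the state, without advancing time (a new reading comes with each control period).
- r.read_camera(name): name is "side" or "top" or "wrist"; returns a dict with "color" (384x512x3 uint8, red, green, blue), "intrinsics" (3x3 intrinsics, pixels), "world_to_cam" (4x4, takes a point from world to camera coordinates). Camera axes: x right, y up, looking along -z (the intrinsics and any distortion apply to the point x, -y, -z); pixel columns grow to the right and rows downward; lengths in m; the calibration is good to about 2 mm. A picture is of the moment at which its call begins. There is no depth.
- r.finish_job(): hands the job in; it is judged then, once.
The state is a dict: "time_s": time; "q": joint angles; "joint_velocities": joint speeds; "effort": joint torques, N m; "position": TCP position; "tcp_rot": TCP orientation; "force": force on the tool from outside, world axes, zero at the start; "wrist_torque": the same for the moment, N m; "opening": finger opening in m; "finger_force": force on a finger pad.
Only numpy, scipy, OpenCV 4.12 (cv2) and the standard library are available. Lean on these libraries where they do the work, as an engineer would, in place of code of your own. Each camera call takes 0.05 s, during which the arm holds its last target. There are 200 camera calls.

TASK

Check the slack in the hand mill's crank. Swing the crank anticlockwise (seen from above) until you feel the works inside catch and push back, then clockwise until they catch on the other side, each time pressing only gently and never forcing the works round. Then leave the crank standing in the middle of that free play, untouched, with the things around the mill left where they are.

Things in the scene. Friction and masses are not known exactly. Their poses are not given: they have to be found in the camera images.
- mill_axis (a point): On the upright axis of the hand mill's crank, at the arm's underside, 132 mm above the table. The mill, fixed: a silvery drum 120 mm across, black foot 132 mm across, black cap. Frame: z up, -x is where the arm points at crank angle 0. Hidden inside, 36 mm out: the crank's dog swings between two teeth of the works, tooth_ccw and tooth_cw; mid marks the middle of the slack.
- knob (a point): Centre of the crank's upright round wooden knob: 26 mm across, 42 mm tall, 80 mm out from the mill's axis, 162 mm above the table; it does not spin. A flat steel arm (16 mm wide, 5 mm thick, top 25 mm below this point) joins its foot to the axis. Frame turns with the crank: +x points to the axis, z up.
- crank (a joint): Crank angle, rad, positive anticlockwise from above. In the slack only light friction (about 1 N at the knob); it stays where left. At each end the works push back like a spring, alike on both sides: 1.25 N at the knob per mm further. The slack reaches 0.3 to 0.6 rad either side of its middle, which lies within 0.2 rad of angle 0; neither shows from outside. The crank starts in the slack.
- mug_mid (a point): Bystander, not to be disturbed: mug, 90 mm across, 105 mm tall; this point is half-way up.
- carton_mid (a point): Bystander: flat card box lying near the front of the mill, 64 x 99 x 17 mm; this point is its centre.
- matches_mid (a point): Bystander: small flat card box lying near the front of the mill, 48 x 61 x 15 mm; this point is its centre.
- keyring_mid (a point): Bystander: bunch of keys, 104 x 115 x 8 mm; its centre.
- biscuits_mid (a point): Bystander: flat wrapped packet, 45 x 120 x 11 mm; its centre.
- box_mid (a point): Bystander: small card box behind the mill, 62 x 70 x 22 mm; its centre.

How it is judged:
By the outcome, as a careful person would: the job done as asked, in the order asked, and still so for the second after the job is handed in, with the robot touching nothing.
It also fails if it takes over 72 s, if anything falls off the work surface, if the arm or the gripper's body presses on something with over 40 N, if the wrist force passes 120 N, or if a joint passes its speed limit or range.

## Working session

There is one attempt and no reset: what is moved stays moved. The work goes in short steps, Python scripts to look and compute and a shell command to move; the robot and the scene stay as the last step left them, time stands still between calls to the robot, and variables do not carry over. Pictures are saved under pics/ and viewed, at most 10 in all, crops included, and the job is handed in when it is done.

```bash
mkdir -p pics; ls; python3 - <<'E'
from station import r
import cv2,numpy as np
s=r.read_state();print({k:np.round(v,3).tolist() for k,v in s.items()})
for n in("top","side"):
    c=r.read_camera(n);cv2.imwrite(f"pics/{n}0.png",c["color"][:,:,::-1]);np.savez(f"{n}0.npz",**c)
    print(n,np.round(c["intrinsics"],1).tolist(),np.round(c["world_to_cam"],3).tolist())
E
```

```text
pics
{'time_s': 0.0, 'q': [1.288, 0.354, 1.634, -0.0, 1.155, -0.002], 'joint_velocities': [0.001, -0.0, -0.001, -0.001, 0.0, -0.001], 'effort': [0.003, -60.524, -34.208, 0.0, 0.009, -0.0], 'position': [0.173, 0.6, 0.226], 'tcp_rot': [0.14, 0.99, -0.001, -0.0], 'force': [-0.163, -0.665, -0.166], 'wrist_torque': [-0.009, -0.013, -0.021], 'finger_force': 0.0, 'opening': 0.085}
top [[347.0, 0.0, 256.9], [0.0, 347.0, 190.4], [0.0, 0.0, 1.0]] [[0.0, -0.999, 0.038, -0.087], [0.985, 0.007, 0.171, -0.558], [-0.171, 0.038, 0.985, -0.934], [0.0, 0.0, 0.0, 1.0]]
side [[373.0, 0.0, 255.1], [0.0, 373.0, 193.3], [0.0, 0.0, 1.0]] [[-0.962, -0.273, 0.001, 0.501], [0.133, -0.468, 0.874, -0.207], [-0.238, 0.841, 0.486, -0.824], [0.0, 0.0, 0.0, 1.0]]
```

View pics/top0.png

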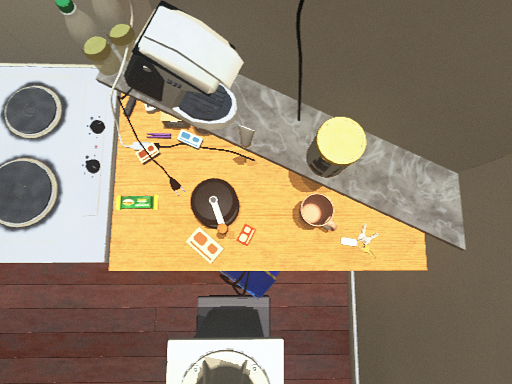

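View pics/side0.png

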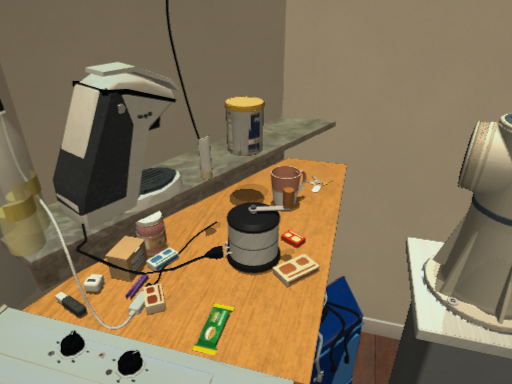

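```bash
cat > h.py <<'E'
import numpy as np,cv2
def ray(c,u,v,z):
    K=c["intrinsics"];M=c["world_to_cam"];R=M[:3,:3];t=M[:3,3]
    d=R.T@np.array([(u-K[0,2])/K[0,0],-(v-K[1,2])/K[1,1],-1]);o=-R.T@t
    return o+d*(z-o[2])/d[2]
def pix(c,p):
    M=c["world_to_cam"];q=M[:3,:3]@np.array(p)+M[:3,3];K=c["intrinsics"]
    return K[0,2]+K[0,0]*q[0]/-q[2],K[1,2]-K[1,1]*q[1]/-q[2]
E
python3 - <<'E'
from h import *
t=dict(np.load("top0.npz"));s=dict(np.load("side0.npz"))
a=cv2.resize(t["color"][170:270,170:270],(400,400),interpolation=2)
b=cv2.resize(s["color"][180:280,215:315],(400,400),interpolation=2)
cv2.imwrite("pics/z0.png",np.hstack([a,b])[:,:,::-1])
print(ray(t,214,200,.137),ray(t,222,229,.183))
E
```

```text
[0.51754118 0.028316   0.137     ] [0.44101036 0.00380585 0.183     ]
```

View pics/z0.png

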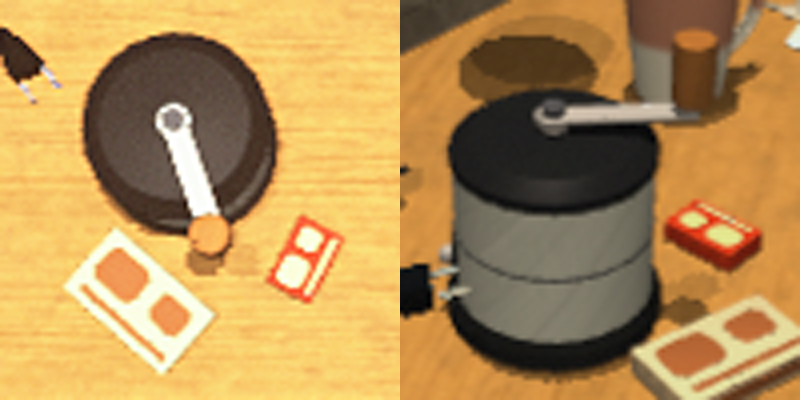

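```bash
python3 - <<'E'
from h import *
t=dict(np.load("top0.npz"));s=dict(np.load("side0.npz"))
for z,a,b in((.183,(222.1,228.1),(288.6,189.1)),(.137,(213.1,199.4),(253.1,208))):
    print(ray(t,*a,z),ray(s,*b,z))
E
```

```text
[0.44315335 0.00360512 0.183     ] [0.44188866 0.00436672 0.183     ]
[0.51907628 0.03064011 0.137     ] [0.51689805 0.03184739 0.137     ]
```

```bash
H="python3 -m handwheel"
$H '[[0,0,0,-0.471,-0.553,-0.08,0.8],[0,0,0,-0.471,-0.553,-0.08,0.8],[0,0,0,-0.471,-0.553,-0.08,0.8],[0,0,0,-0.471,-0.553,-0.08,0.8],[0,0,0,-0.471,-0.553,-0.08,0.8]]' 20
$H '[[0,0,0,-0.471,-0.553,0,0.8],[0,0,0,-0.471,-0.553,0,0.8],[0,0,0,-0.471,-0.553,0,0.8],[0,0,0,-0.471,-0.553,0,0.8],[0,0,0,-0.471,-0.553,0,0.8]]'
$H '[[0,0,0,-0.471,-0.553,0,0.8],[0,0,0,-0.471,-0.553,0,0.8],[0,0,0,-0.471,-0.553,0,0.8],[0,0,0,-0.471,-0.553,0,0.8],[0,0,0,-0.471,-0.553,0,0.8]]'
for i in 1 2 3; do $H '[[0,0,0.534,0,0,0,0.8],[0,0,0.534,0,0,0,0.8],[0,0,0.534,0,0,0,0.8],[0,0,0.534,0,0,0,0.8],[0,0,0.534,0,0,0,0.8]]';done
cat > st.py <<'E'
from station import r
import numpy as np
from scipy.spatial.transform import Rotation as Ro
s=r.read_state();R=Ro.from_quat(s["tcp_rot"]).as_matrix();A=np.array([.518,.031])
p=np.array(s["position"]);d=p[:2]-A;th=np.arctan2(-d[1],-d[0]);tan=np.array([np.sin(th),-np.cos(th)])
f=np.array(s["force"])
print("t",round(s["time_s"],2),"p",p.round(4),"ang",th.round(4),"rad",np.hypot(*d).round(4),"Ftool",(R.T@f).round(2),"Ftan",(f[:2]@tan).round(2),"open",round(s["opening"],4),"ff",round(s["finger_force"],1),"xhead",np.arctan2(R[1,0],R[0,0]).round(4),"tilt",R[:,2].round(3),"q6",round(s["q"][5],2))
E
python3 st.py
```

```text
time_s: 0.72
position: [0.2636, 0.4003, 0.2511]
tcp_rot: [0.141, 0.99, 0.0, 0.0]
force: [0.1, 0.6, 0.5]
opening: 0.0682
finger_force: 0.0
time_s: 1.35
position: [0.3535, 0.2027, 0.2508]
tcp_rot: [0.141, 0.99, 0.0, -0.0]
force: [-0.4, 0.9, -0.4]
opening: 0.0686
finger_force: 0.0
time_s: 1.98
position: [0.4437, 0.0046, 0.2506]
tcp_rot: [0.141, 0.99, 0.0, -0.0]
force: [-0.2, 0.4, -0.8]
opening: 0.0682
finger_force: 0.0
time_s: 2.6
position: [0.4424, 0.007, 0.2507]
tcp_rot: [0.532, 0.847, 0.0, -0.0]
force: [1.2, -0.3, 0.4]
opening: 0.0683
finger_force: 0.0
time_s: 3.22
position: [0.4424, 0.007, 0.2507]
tcp_rot: [0.831, 0.557, -0.0, -0.0]
force: [0.1, 0.2, -0.5]
opening: 0.0679
finger_force: 0.0
time_s: 3.85
position: [0.4424, 0.007, 0.2507]
tcp_rot: [0.985, 0.17, -0.0, -0.0]
force: [0.4, 0.9, -0.5]
opening: 0.0685
finger_force: 0.0
t 3.85 p [0.4424 0.007  0.2507] ang 0.307 rad 0.0793 Ftool [ 0.64 -0.74  0.51] Ftan -0.77 open 0.0685 ff 0.0 xhead 0.3419 tilt [-0.     0.001 -1.   ] q6 1.24
```

```bash
H="python3 -m handwheel"
$H '[[0,0,0,-0.003,0.0095,0.1,0.8],[0,0,0,-0.003,0.0095,0.2,0.8],[0,0,0,-0.003,0.0095,0.269,0.8],[0,0,0,-0.003,0.0095,0.269,0.8],[0,0,0,-0.003,0.0095,0.269,0.8]]' 20 >/dev/null; python3 st.py
$H '[[0,0,0,0,0,0,0.37],[0,0,0,0,0,0,0.37],[0,0,0,0,0,0,0.37],[0,0,0,0,0,0,0.37],[0,0,0,0,0,0,0.37]]' >/dev/null; python3 st.py
python3 - <<'E'
from h import *
from station import r
im=[r.read_camera(n)["color"] for n in("top","wrist","side")]
cv2.imwrite("pics/g1.png",np.hstack([cv2.resize(im[2][150:300,200:350],(380,380)),cv2.resize(im[1],(420,380))])[:,:,::-1])
E
```

```text
t 4.47 p [0.4431 0.0029 0.1708] ang 0.359 rad 0.0799 Ftool [ 0.27 -0.5  -0.8 ] Ftan -0.5 open 0.0681 ff 0.0 xhead 0.3455 tilt [ 0.001  0.    -1.   ] q6 1.23
t 5.1 p [0.4427 0.0018 0.1702] ang 0.3697 rad 0.0808 Ftool [ 0.2  -0.13  0.4 ] Ftan -0.13 open 0.0316 ff 0.0 xhead 0.3442 tilt [-0.  0. -1.] q6 1.23
```

View pics/g1.png

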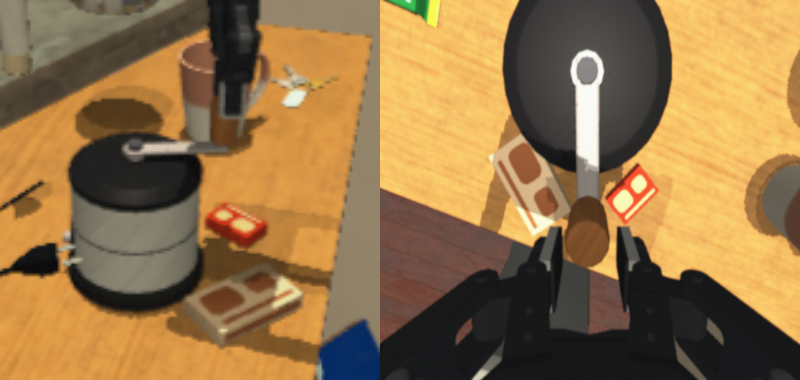

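```bash
cat > g.py <<'E'
import sys
from station import r
import numpy as np
A=np.array([.518,.031]);F=[];P=[]
for i in range(3):
    s=r.read_state();F.append(s["force"]);P.append(s["position"])
    if i<2:r.read_camera("wrist")
p=np.mean(P,0);f=np.mean(F,0);d=p[:2]-A;th=np.arctan2(-d[1],-d[0]);tan=np.array([np.sin(th),-np.cos(th)]);n=d/np.hypot(*d)
ft=f[:2]@tan
print("t %.2f p %s ang %.4f rad %.4f Ftan %.2f Frad %.2f Fz %.2f open %.4f"%(s["time_s"],p.round(4),th,np.hypot(*d),ft,f[:2]@n,f[2],s["opening"]),flush=True)
sys.exit(abs(ft)>float(sys.argv[1]))
E
H="python3 -m handwheel"
for i in 1 2 3 4 5 6; do $H '[[0,0,-0.0085,0.0001,0.0036,0,0.37],[0,0,-0.017,0.0001,0.0072,0,0.37],[0,0,-0.0255,0.0002,0.0107,0,0.37],[0,0,-0.0255,0.0002,0.0107,0,0.37]]' >/dev/null && python3 g.py 2.5 || break; done
```

```text
t 5.85 p [ 0.4439 -0.0012  0.1702] ang 0.4096 rad 0.0808 Ftan -0.25 Frad -0.03 Fz 0.23 open 0.0316False
```

```bash
sed -i 's/sys.exit(\(.*\))$/sys.exit(int(\1))/' g.py
H="python3 -m handwheel"
for i in 1 2 3 4 5 6; do $H '[[0,0,-0.0085,0.0001,0.0036,0,0.37],[0,0,-0.017,0.0001,0.0072,0,0.37],[0,0,-0.0255,0.0002,0.0107,0,0.37],[0,0,-0.0255,0.0002,0.0107,0,0.37]]' >/dev/null && python3 g.py 2.5 || break; done
```

```text
t 6.45 p [ 0.4451 -0.0042  0.1702] ang 0.4498 rad 0.0810 Ftan 0.02 Frad -0.34 Fz -0.10 open 0.0317
t 7.05 p [ 0.4465 -0.0071  0.1702] ang 0.4894 rad 0.0810 Ftan -0.70 Frad -0.18 Fz 0.39 open 0.0314
t 7.65 p [ 0.448  -0.0099  0.1702] ang 0.5292 rad 0.0811 Ftan 0.14 Frad 0.45 Fz 0.08 open 0.0318
t 8.25 p [ 0.4496 -0.0127  0.1702] ang 0.5687 rad 0.0812 Ftan -0.53 Frad -0.34 Fz -0.20 open 0.0317
t 8.85 p [ 0.4513 -0.0154  0.1702] ang 0.6082 rad 0.0813 Ftan 0.07 Frad 0.03 Fz 0.21 open 0.0317
t 9.45 p [ 0.4532 -0.0181  0.1702] ang 0.6479 rad 0.0813 Ftan -0.48 Frad -0.67 Fz 0.28 open 0.0317
```

```bash

H="python3 -m handwheel"
for i in 1 2 3 4 5 6; do $H '[[0,0,-0.0085,0.0001,0.0036,0,0.37],[0,0,-0.017,0.0001,0.0072,0,0.37],[0,0,-0.0255,0.0002,0.0107,0,0.37],[0,0,-0.0255,0.0002,0.0107,0,0.37]]' >/dev/null && python3 g.py 2.2 || break; done
python3 - <<'E'
from h import *
from station import r
im=[r.read_camera(n)["color"] for n in("top","wrist")]
cv2.imwrite("pics/g2.png",np.hstack([cv2.resize(im[0][160:270,160:280],(380,380)),cv2.resize(im[1],(420,380))])[:,:,::-1])
E
```

```text
t 10.05 p [ 0.4551 -0.0207  0.1702] ang 0.6874 rad 0.0814 Ftan -0.65 Frad 0.04 Fz -0.13 open 0.0317
t 10.65 p [ 0.4571 -0.0231  0.1702] ang 0.7269 rad 0.0815 Ftan -0.38 Frad 0.04 Fz 0.14 open 0.0315
t 11.25 p [ 0.4592 -0.0255  0.1702] ang 0.7660 rad 0.0815 Ftan -0.04 Frad -0.19 Fz -0.22 open 0.0317
t 11.85 p [ 0.4614 -0.0277  0.1702] ang 0.8033 rad 0.0816 Ftan -3.33 Frad -1.70 Fz 0.86 open 0.0318
```

View pics/g2.png

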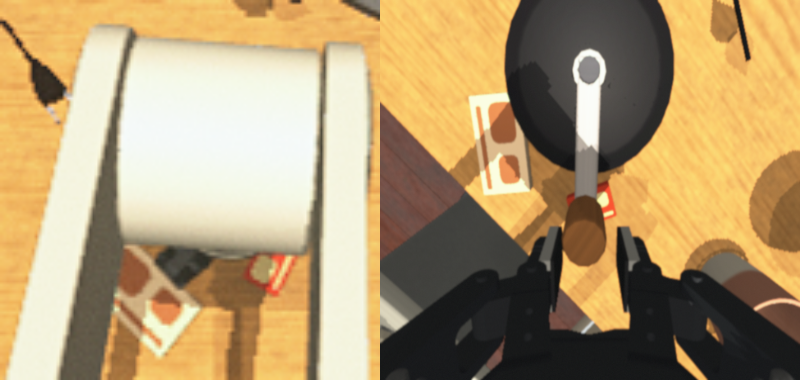

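```bash

H="python3 -m handwheel"
$H '[[0,0,-0.0076,0,0.0032,0,0.37],[0,0,-0.0076,0,0.0032,0,0.37],[0,0,-0.0076,0,0.0032,0,0.37],[0,0,-0.0076,0,0.0032,0,0.37]]' >/dev/null && python3 g.py 2.2;python3 g.py 2.2
```

```text
t 12.55 p [ 0.462  -0.0284  0.1702] ang 0.8153 rad 0.0816 Ftan -3.37 Frad -2.02 Fz 0.50 open 0.0313
t 12.65 p [ 0.462  -0.0284  0.1702] ang 0.8152 rad 0.0816 Ftan -3.41 Frad -2.32 Fz 1.01 open 0.0313
```

```bash

H="python3 -m handwheel"
python3 st.py
$H '[[0,0,-0.0076,0,0.0032,0,0.37],[0,0,-0.0076,0,0.0032,0,0.37],[0,0,-0.0076,0,0.0032,0,0.37],[0,0,-0.0076,0,0.0032,0,0.37]]' >/dev/null && python3 g.py 2.2;python3 g.py 2.2;python3 g.py 2.2; python3 st.py
```

```text
t 12.65 p [ 0.462  -0.0284  0.1702] ang 0.8151 rad 0.0816 Ftool [ 2.51 -3.55 -0.75] Ftan -3.51 open 0.0313 ff 1.8 xhead 0.7969 tilt [-0.  0. -1.] q6 0.71
t 13.25 p [ 0.4627 -0.0291  0.1702] ang 0.8273 rad 0.0816 Ftan -3.68 Frad -2.42 Fz 0.64 open 0.0317
t 13.35 p [ 0.4627 -0.0291  0.1702] ang 0.8273 rad 0.0816 Ftan -3.74 Frad -2.52 Fz 0.44 open 0.0316
t 13.45 p [ 0.4628 -0.0291  0.1702] ang 0.8274 rad 0.0816 Ftan -3.53 Frad -2.12 Fz 0.32 open 0.0316
t 13.45 p [ 0.4628 -0.0291  0.1702] ang 0.8275 rad 0.0816 Ftool [ 2.51 -3.25 -0.76] Ftan -3.2 open 0.0316 ff 2.1 xhead 0.8089 tilt [ 0.  0. -1.] q6 0.7
```

```bash
python3 - <<'E'
from h import *
from station import r
w=r.read_camera("wrist");np.savez("w3.npz",**w);cv2.imwrite("pics/w3raw.png",w["color"][:,:,::-1])
g=cv2.imread("pics/g2.png")[:,380:]
a=cv2.resize(g,(512,384))[:,180:360]
b=w["color"][:,180:360,::-1]
cv2.imwrite("pics/cmp.png",cv2.resize(np.hstack([a,b]),None,fx=1.55,fy=1.55))
E
```

```text
(no output)
```

View pics/cmp.png

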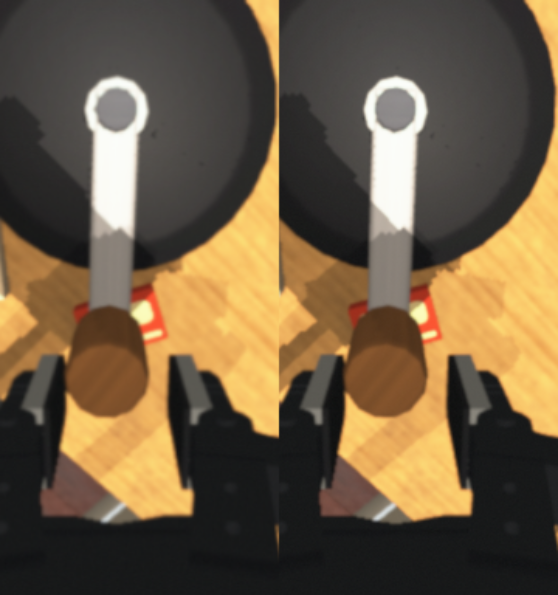

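```bash
sed -i 's/^sys.exit/print("   tq",np.round(s["wrist_torque"],2),"ff",round(s["finger_force"],2),flush=True)\nsys.exit/' g.py
H="python3 -m handwheel"
python3 g.py 0
for i in 1 2 3 4 5; do
$H '[[0,0,0.0076,0,-0.0032,0,0.37],[0,0,0.0076,0,-0.0032,0,0.37],[0,0,0.0076,0,-0.0032,0,0.37]]' >/dev/null; python3 g.py 2.2;done
```

```text
t 13.60 p [ 0.4628 -0.0291  0.1702] ang 0.8277 rad 0.0816 Ftan -4.11 Frad -2.37 Fz 0.35 open 0.0318
   tq [ 0.72  0.23 -0.09] ff 2.06
t 14.07 p [ 0.4621 -0.0286  0.1702] ang 0.8175 rad 0.0817 Ftan -1.87 Frad -1.06 Fz -0.35 open 0.0319
   tq [ 0.41  0.09 -0.01] ff 1.02
t 14.55 p [ 0.4614 -0.0278  0.1702] ang 0.8045 rad 0.0816 Ftan -1.23 Frad -0.69 Fz -0.06 open 0.0310
   tq [ 0.32  0.09 -0.03] ff 0.73
t 15.03 p [ 0.4607 -0.0271  0.1702] ang 0.7927 rad 0.0816 Ftan -1.01 Frad -0.17 Fz -0.17 open 0.0318
   tq [0.16 0.07 0.02] ff 0.44
t 15.50 p [ 0.4601 -0.0265  0.1702] ang 0.7812 rad 0.0816 Ftan -0.16 Frad 0.45 Fz -0.06 open 0.0319
   tq [-0.02  0.04  0.03] ff 0.08
t 15.97 p [ 0.4594 -0.0257  0.1702] ang 0.7691 rad 0.0815 Ftan -0.06 Frad -0.01 Fz -0.05 open 0.0318
   tq [ 0.05 -0.02  0.07] ff 0.0
```

```bash
H="python3 -m handwheel"
for i in 1 2 3 4; do
$H '[[0,0,0.016,0.0001,-0.0067,0,0.37],[0,0,0.032,0.0004,-0.0133,0,0.37],[0,0,0.048,0.0008,-0.02,0,0.37],[0,0,0.0637,0.0013,-0.0266,0,0.37],[0,0,0.0637,0.0013,-0.0266,0,0.37]]' >/dev/null; python3 g.py 2.2 || break;done
```

```text
t 16.70 p [ 0.4541 -0.0195  0.1702] ang 0.6691 rad 0.0814 Ftan 0.46 Frad -0.27 Fz 0.12 open 0.0316
   tq [ 0.   -0.07 -0.03] ff 0.0
t 17.43 p [ 0.4496 -0.0129  0.1702] ang 0.5699 rad 0.0813 Ftan -0.14 Frad -0.18 Fz -0.17 open 0.0317
   tq [ 0.03  0.01 -0.03] ff 0.0
t 18.15 p [ 0.4458 -0.0058  0.1702] ang 0.4715 rad 0.0811 Ftan 0.47 Frad 0.62 Fz 0.04 open 0.0318
   tq [ 0.01 -0.05  0.01] ff 0.0
t 18.88 p [0.4427 0.0015 0.1702] ang 0.3728 rad 0.0809 Ftan 0.10 Frad -0.18 Fz -0.21 open 0.0315
   tq [-0.01 -0.    0.01] ff 0.0
```

```bash
H="python3 -m handwheel"
$H '[[0,0,0.016,0.0001,-0.0067,0,0.37],[0,0,0.032,0.0004,-0.0133,0,0.37],[0,0,0.048,0.0008,-0.02,0,0.37],[0,0,0.0637,0.0013,-0.0266,0,0.37],[0,0,0.0637,0.0013,-0.0266,0,0.37]]' >/dev/null; python3 g.py 2.2 &&
for i in 1 2 3 4 5 6; do $H '[[0,0,0.0085,0.0001,-0.0036,0,0.37],[0,0,0.017,0.0001,-0.0072,0,0.37],[0,0,0.0255,0.0002,-0.0107,0,0.37],[0,0,0.0255,0.0002,-0.0107,0,0.37]]' >/dev/null && python3 g.py 1.6 || break; done
```

```text
t 19.60 p [0.4404 0.0092 0.1702] ang 0.2741 rad 0.0807 Ftan 0.20 Frad 0.38 Fz 0.27 open 0.0317
   tq [-0.03  0.01  0.02] ff 0.0
t 20.20 p [0.4397 0.0122 0.1702] ang 0.2356 rad 0.0806 Ftan 0.94 Frad 0.31 Fz 0.27 open 0.0316
   tq [-0.02 -0.03  0.01] ff 0.15
t 20.80 p [0.439  0.0154 0.1702] ang 0.1954 rad 0.0805 Ftan -0.01 Frad 0.43 Fz 0.06 open 0.0318
   tq [-0.01  0.   -0.03] ff 0.1
t 21.40 p [0.4385 0.0185 0.1702] ang 0.1554 rad 0.0805 Ftan 0.16 Frad 0.22 Fz 0.14 open 0.0315
   tq [-0.08  0.05  0.01] ff 0.13
t 22.00 p [0.4382 0.0217 0.1702] ang 0.1156 rad 0.0803 Ftan 0.29 Frad 0.46 Fz 0.06 open 0.0316
   tq [-0.02  0.04  0.  ] ff 0.13
t 22.60 p [0.438  0.0249 0.1702] ang 0.0758 rad 0.0802 Ftan 0.58 Frad 0.69 Fz 0.28 open 0.0316
   tq [-0.06  0.04 -0.  ] ff 0.13
t 23.20 p [0.4379 0.0281 0.1702] ang 0.0357 rad 0.0801 Ftan 0.89 Frad 0.59 Fz 0.19 open 0.0314
   tq [-0.04  0.03 -0.04] ff 0.13
```

```bash
H="python3 -m handwheel"
for i in 1 2 3 4 5 6 7 8; do $H '[[0,0,0.0085,0.0001,-0.0036,0,0.37],[0,0,0.017,0.0001,-0.0072,0,0.37],[0,0,0.0255,0.0002,-0.0107,0,0.37],[0,0,0.0255,0.0002,-0.0107,0,0.37]]' >/dev/null && python3 g.py 1.7 || break; done
```

```text
t 23.80 p [0.4379 0.0314 0.1702] ang -0.0044 rad 0.0801 Ftan 0.54 Frad 0.45 Fz 0.01 open 0.0315
   tq [-0.05  0.01 -0.03] ff 0.14
t 24.40 p [0.4381 0.0346 0.1702] ang -0.0444 rad 0.0800 Ftan 0.54 Frad 0.37 Fz -0.58 open 0.0316
   tq [-0.04  0.07  0.  ] ff 0.14
t 25.00 p [0.4384 0.0378 0.1702] ang -0.0847 rad 0.0799 Ftan 0.20 Frad 0.40 Fz -0.14 open 0.0316
   tq [-0.05  0.07 -0.08] ff 0.15
t 25.60 p [0.4388 0.0409 0.1702] ang -0.1248 rad 0.0798 Ftan -0.16 Frad 0.48 Fz -0.36 open 0.0316
   tq [-0.05  0.02 -0.01] ff 0.15
t 26.20 p [0.4394 0.0441 0.1702] ang -0.1652 rad 0.0797 Ftan 0.66 Frad 0.39 Fz -0.19 open 0.0314
   tq [-0.07  0.04  0.01] ff 0.16
t 26.80 p [0.44   0.0472 0.1702] ang -0.2055 rad 0.0796 Ftan 0.44 Frad 0.58 Fz -0.14 open 0.0310
   tq [0.01 0.03 0.01] ff 0.17
t 27.40 p [0.4408 0.0503 0.1702] ang -0.2450 rad 0.0796 Ftan 1.49 Frad 0.34 Fz -0.13 open 0.0316
   tq [-0.12  0.07  0.  ] ff 0.53
t 28.00 p [0.4416 0.0533 0.1702] ang -0.2836 rad 0.0795 Ftan 3.59 Frad -0.09 Fz 0.96 open 0.0313
   tq [-0.6   0.29  0.  ] ff 1.96
```

```bash
H="python3 -m handwheel"
$H '[[0,0,0.0038,0,-0.0016,0,0.37],[0,0,0.0038,0,-0.0016,0,0.37],[0,0,0.0038,0,-0.0016,0,0.37]]' >/dev/null; python3 g.py 2.2
for i in 1 2 3 4 5; do
$H '[[0,0,-0.0076,0,0.0032,0,0.37],[0,0,-0.0076,0,0.0032,0,0.37],[0,0,-0.0076,0,0.0032,0,0.37]]' >/dev/null; python3 g.py 2.2;done
```

```text
t 28.48 p [0.4418 0.0538 0.1701] ang -0.2902 rad 0.0795 Ftan 4.86 Frad 1.29 Fz 0.87 open 0.0319
   tq [-0.71  0.32 -0.01] ff 2.25
t 28.95 p [0.4416 0.053  0.1702] ang -0.2802 rad 0.0795 Ftan 1.33 Frad 0.65 Fz 0.52 open 0.0320
   tq [-0.33  0.39 -0.01] ff 1.03
t 29.43 p [0.4414 0.052  0.1702] ang -0.2675 rad 0.0794 Ftan 0.93 Frad 0.40 Fz -0.27 open 0.0315
   tq [-0.15  0.1  -0.09] ff 0.62
t 29.90 p [0.4412 0.0511 0.1703] ang -0.2557 rad 0.0793 Ftan 0.13 Frad -0.26 Fz -0.21 open 0.0316
   tq [-0.06 -0.06 -0.03] ff 0.21
t 30.38 p [0.4408 0.0501 0.1702] ang -0.2429 rad 0.0796 Ftan 0.36 Frad -0.23 Fz 0.33 open 0.0315
   tq [-0.07  0.01 -0.05] ff 0.0
t 30.85 p [0.4405 0.0492 0.1702] ang -0.2304 rad 0.0796 Ftan -0.56 Frad 0.24 Fz -0.24 open 0.0313
   tq [ 0.01  0.03 -0.01] ff 0.0
```

```bash
H="python3 -m handwheel"
for i in 1 2 3 4; do
$H '[[0,0,-0.016,0.0001,0.0067,0,0.37],[0,0,-0.032,0.0004,0.0133,0,0.37],[0,0,-0.048,0.0008,0.02,0,0.37],[0,0,-0.0637,0.0013,0.0266,0,0.37],[0,0,-0.0637,0.0013,0.0266,0,0.37]]' >/dev/null; python3 g.py 2.2 || break;done
$H '[[0,0,-0.015,0.0001,0.0065,0,0.37],[0,0,-0.03,0.0004,0.0129,0,0.37],[0,0,-0.046,0.0008,0.0193,0,0.37],[0,0,-0.0614,0.0012,0.0257,0,0.37],[0,0,-0.0614,0.0012,0.0257,0,0.37]]' >/dev/null; python3 g.py 2.2; python3 st.py
```

```text
t 31.57 p [0.4388 0.0412 0.1702] ang -0.1286 rad 0.0799 Ftan 0.15 Frad 0.03 Fz 0.22 open 0.0317
   tq [0.01 0.04 0.06] ff 0.0
t 32.30 p [0.4378 0.0333 0.1702] ang -0.0282 rad 0.0802 Ftan 0.08 Frad -0.29 Fz -0.26 open 0.0316
   tq [0.02 0.01 0.07] ff 0.0
t 33.02 p [0.4378 0.0253 0.1702] ang 0.0714 rad 0.0804 Ftan -0.40 Frad 0.19 Fz -0.44 open 0.0317
   tq [-0.04  0.02  0.03] ff 0.0
t 33.75 p [0.4386 0.0173 0.1702] ang 0.1706 rad 0.0806 Ftan -0.33 Frad -0.14 Fz 0.16 open 0.0316
   tq [ 0.01 -0.01  0.02] ff 0.0
t 34.48 p [0.44   0.0097 0.1702] ang 0.2663 rad 0.0808 Ftan -0.43 Frad 0.06 Fz -0.64 open 0.0315
   tq [-0.01 -0.08 -0.01] ff 0.0
t 34.48 p [0.44   0.0098 0.1702] ang 0.2656 rad 0.0808 Ftool [ 0.82 -0.84  0.49] Ftan -0.81 open 0.0315 ff 0.0 xhead 0.2383 tilt [-0. -0. -1.] q6 1.35
```

Now close to centre the knob, then open.

```bash
H="python3 -m handwheel"
$H '[[0,0,0,0,0,0,0.33],[0,0,0,0,0,0,0.315],[0,0,0,0,0,0,0.3],[0,0,0,0,0,0,0.29],[0,0,0,0,0,0,0.28]]' 20 >/dev/null; python3 g.py 2.2
$H '[[0,0,0,0,0,0,0.27],[0,0,0,0,0,0,0.27],[0,0,0,0,0,0,0.27],[0,0,0,0,0,0,0.27]]' >/dev/null; python3 g.py 2.2; python3 st.py
$H '[[0,0,0,0,0,0,0.33],[0,0,0,0,0,0,0.37],[0,0,0,0,0,0,0.5],[0,0,0,0,0,0,0.8],[0,0,0,0,0,0,0.8]]' >/dev/null; python3 g.py 2.2
python3 - <<'E'
from h import *
from station import r
w=r.read_camera("wrist")["color"];cv2.imwrite("pics/w5.png",w[:,:,::-1])
E
```

```text
t 35.20 p [0.44   0.0099 0.1703] ang 0.2638 rad 0.0808 Ftan -1.20 Frad 1.99 Fz 3.92 open 0.0245
   tq [0.16 0.38 0.07] ff 19.46
t 35.80 p [0.44   0.0099 0.1702] ang 0.2641 rad 0.0808 Ftan -1.61 Frad 2.58 Fz 4.30 open 0.0245
   tq [0.23 0.49 0.02] ff 19.53
t 35.8 p [0.44   0.0099 0.1702] ang 0.2643 rad 0.0808 Ftool [-2.7  -2.16 -4.11] Ftan -2.23 open 0.0245 ff 19.5 xhead 0.2385 tilt [-0. -0. -1.] q6 1.35
t 36.52 p [0.4401 0.0099 0.1702] ang 0.2645 rad 0.0807 Ftan -0.03 Frad -0.10 Fz 0.45 open 0.0683
   tq [-0.03 -0.04 -0.07] ff 0.0
```

View pics/w5.png

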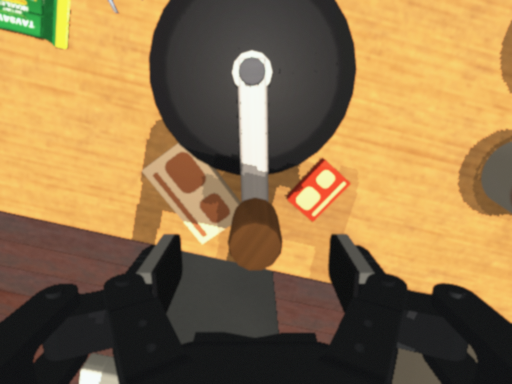

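```bash
H="python3 -m handwheel"
$H '[[0,0,0,0,0,-0.1,0.8],[0,0,0,0,0,-0.2,0.8],[0,0,0,0,0,-0.3,0.8],[0,0,0,0,0,-0.3,0.8]]' >/dev/null
$H '[[0,0,0,0,-0.2,0,0.8],[0,0,0,0,-0.4,0,0.8],[0,0,0,0,-0.6,0,0.8],[0,0,0,0,-0.8,0,0.8],[0,0,0,0,-0.8,0,0.8]]' >/dev/null
python3 st.py; python3 - <<'E'
from h import *
from station import r
t=r.read_camera("top");s=r.read_camera("side")
a=cv2.resize(t["color"][170:270,170:270],(400,400),interpolation=2)
b=cv2.resize(s["color"][180:280,215:315],(400,400),interpolation=2)
cv2.imwrite("pics/z9.png",np.hstack([a,b])[:,:,::-1])
for n in("top","side"):
    o=np.load(n+"0.npz")["color"].astype(int);d=np.abs((t if n=="top" else s)["color"]-o).sum(2)>90
    print(n,np.argwhere(d).min(0) if d.any() else 0,np.argwhere(d).max(0),d.sum())
for ang in(.26,.265,.24):
    k=np.array([.518-.08*np.cos(ang),.031-.08*np.sin(ang),.183]);print(ang,pix(t,k),pix(s,k))
E
```

```text
t 37.7 p [0.3818 0.2463 0.2592] ang -1.0068 rad 0.2547 Ftool [-0.51  0.13 -0.01] Ftan 0.52 open 0.0686 ff 0.0 xhead 0.2437 tilt [-0.001  0.    -1.   ] q6 1.9
top [196   0] [383 269] 9577
side [  0 250] [383 511] 12385
0.26 (np.float64(219.21458488967048), np.float64(229.12757165737034)) (np.float64(288.5923244398038), np.float64(190.41863156492525))
0.265 (np.float64(219.37766254812925), np.float64(229.08437305114083)) (np.float64(288.5807262680223), np.float64(190.33254540350003))
0.24 (np.float64(218.56018399215552), np.float64(229.292255116945)) (np.float64(288.6298096013884), np.float64(190.7636043161731))
```

View pics/z9.png

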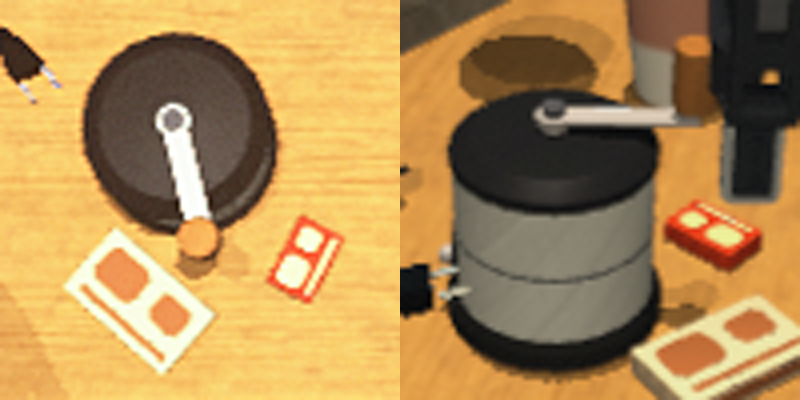

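The crank stands at about 0.26 rad, at pixel (219, 229) in the top view against a predicted (219.2, 229.1). The boxes near the mill have not moved, and the gripper is clear.

```bash
python3 -c "
from station import r
print(r.finish_job())"
```

```text
the job is handed in; nothing more can be done
None
```

The crank was swung to a catch on both sides (anticlockwise first, about 4 to 5 N at most), then left untouched at the middle of its slack, about 0.26 rad in world axes. The things near the mill look unmoved and the job is handed in; the verdict was not shown.

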